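# Move the bearing carrier to the next hanging rail and seat it

### The arm

A 6-joint arm with a two-finger parallel gripper is mounted at the origin on a cart in front of the work surface, level with it; the furniture and walls round the work are solid. World frame = base frame: x ahead of the robot, y to its left, z up, the work surface at z = 0. Lengths are in m, angles in rad, forces in N, time in s.
With the tool pointing down it reaches from about 0.3 to 0.75 m from the base axis. Payload 8.5 kg.
Tool frame: the origin (TCP) lies at the very end of the fingers, on their centre line; the grasp point (between the pads) lies 19 mm behind it; z points along the fingers, y is the line along which they close (so a half turn about z gives the same grasp; the last joint's range is limited). The gripper opens to 85 mm and grips with 20 to 120 N. Pads are 22 mm wide; open, the fingers measure 114 mm over their backs; the gripper's body (76 mm by 85 mm) begins 54 mm behind the grasp point. The pads swing forward as they close: fully open they stand 13 mm farther back than shut.
Start: joints at [-1.387, 0.381, 1.297, -0, 1.464, -0.215], TCP at [0.214, -0.507, 0.231] pointing down, gripper open.
Joint ranges: [-3.11, 3.11], [-0.89, 2.33], [0.22, 2.48], [-1.42, 4.56], [0.17, 2.85], [-2.88, 2.88]. Speed limits (rad/s): [2.39, 2.39, 3.14, 3.14, 3.14, 3.14].

### API

Orientations are given as a rotation vector (axis times angle).
In Python, from rig import state, grab_frame, camera_params, close_job gives the robot as it stands.
- The arm moves only by the tool send_rows, never from a script. Its argument "targets" is a list that holds one entry, the list of rows, each a list of 7 numbers: the shift along the tool's x, y, z in cm, then the turn, a rotation vector about the tool's x, y, z in rad, then the finger opening in cm, from 0 to 8.54. In form: [[[tx, ty, tz, ax, ay, az, fingers], ...]]. A call has 1 to 10 rows; each row shifts and turns the commanded pose from where the row before left it, along the tool's axes as they then stand; what a row does not reach is not made up. A row lasts 1/8 s, in which the tool goes at most 62.5 mm and 10.7 degrees, less where a joint would pass 70% of its speed; a pose out of reach is approached as far as the arm can. A call is refused whole if a number of a shift passes 6.25 or a number of a turn 0.188, either way. A call with a gripper value outside its range is refused whole. The fingers move at their own pace and stop on an object; the grip force is fixed at half the most. Time passes only in rows, so rows that do not move let the fingers close. It gives the time, the measured TCP pose, the force, the opening and the grip force at its end, in the units of the state.
- state(): the state, without advancing time (a new reading comes with each control period).
- grab_frame(name): name is "scene" or "top" or "wrist"; returns (picture, depth): 400x640x3 uint8, red, green, blue; 400x640 float32, m along the optical axis (not along the pixel's ray), 0 where there is no reading.
- camera_params(name): a dict with "mtx" (3x3 intrinsics, pixels), "eye" and "attitude" of the camera in the world; the wrist camera has in their place "hand_eye" (4x4, takes a point from camera to tool coordinates, whose origin is the TCP and whose axes are the flange's). Camera axes: x right, y down, z forward; pixel columns grow to the right and rows downward; lengths in m; the calibration is good to about 2 mm. A picture is of the moment at which its call begins: read the wrist's pose just before it. camera_params takes no time and is no camera call.
- close_job(): hands the job in; it is judged then, once.
The state is a dict: "time_s": time; "joint_positions": joint angles; "dq": joint speeds; "effort": joint torques, N m; "position": TCP position; "tcp_rot": TCP orientation; "ft_force": force on the tool from outside, world axes, zero at the start; "wrist_torque": the same for the moment, N m; "width": finger opening in m; "grasp_force": force on a finger pad.
Only numpy, scipy, OpenCV 4.12 (cv2) and the standard library are available. Lean on these libraries where they do the work, as an engineer would, in place of code of your own. Each camera call takes 0.05 s, during which the arm holds its last target. There are 200 camera calls.

### The job

The bearing carrier hangs on the short rail. Take it off over that rail's end stop, thread it over the end stop onto the long rail, and slide it gently along until it has dropped fully home, hanging upright in the pocket in front of the dog; then let go. Do not jam or ram it against the rails or the dog, and leave the loose pucks and the bolt where they lie.

Things in the scene. Friction and masses are not known exactly. Their poses are not given: they have to be found in the camera images.
- carrier_grip (a point): Centre of the upper part of the carrier's upright bare-metal grip tab: 30 mm long along the rail, 12 mm thick across it; its top is 13 mm above this point, its foot 29 mm below. x along the rail it hangs on, to the post; y across; z up. Below the tab are the bridge that rides on the rail, the closed window, and a bolted ball bearing, 40 mm wide; lowest point 92 mm below this point. 0.25 to 0.37 kg.
- carrier: Carrier origin: centre of the flat underside of the bridge (30 mm long, 20 mm wide), which rides on the rail; 34 mm below the grip point, same axes. Under it a closed window, 30 mm long, 14 mm wide, 34 mm high, through which the rail passes, so the carrier can leave or enter only over a rail's free end. Contact with rails or dog must stay under 25 N.
- rail_a: Short rail: level steel bar held at its far end by a post. Origin on the table below its free end; x runs along the bar from the free end to the post, z up. Bar 8 mm wide, 14 mm deep, upper face 130 mm above the table, meets the post at x = 125 mm. Base plate x = 50 to 160 mm, 52 mm wide, 10 mm high.
- rail_a_stop (a point): Top of the short rail's end stop at the free end: an upturned plate over x = 0 to 6 mm of the rail, 8 mm wide like the bar, standing 8 mm above its upper face. This point is at rail x = 3 mm, 138 mm above the table.
- rail_b: Long rail, same make and axes: origin on the table below the free end, x along the bar to the post. Bar 8 mm wide, 16 mm deep, upper face 130 mm above the table and level from the end stop to the seat, meets the post at x = 165 mm. Base plate x = 90 to 200 mm, 52 mm wide. Carries a clamped seat: pocket 36 mm long, 5 mm deep, down a 10 mm ramp, closed by a dark dog.
- rail_b_stop (a point): Top of the long rail's end stop, same form: rail x = 3 mm, 138 mm above the table. The seat farther along is clamped at a new place each time, not measured: the pocket's near edge is somewhere from rail x = 72 to 110 mm, to be felt or seen. Its dog is 16 mm wide, 7 mm above the upper face. Seated, the carrier is 5 mm lower, upright, and can go no farther.
- puck_a: Loose steel puck, 56 mm diameter, 26 mm high, standing on the table; origin at the centre of its underside. A bystander.
- puck_b: Loose steel puck, 56 mm diameter, 26 mm high, standing on the table; origin at the centre of its underside. A bystander.
- bolt_c: Loose hex bolt, 41 mm long, 13 mm high, lying on the table; origin under its middle. A bystander.

How it is judged:
On the way, in this order (a step that is already met when the one before it is completed fails the run):
1. the carrier is off the short rail, clear of its end stop (x of carrier_grip in the frame of rail_a below -0.015 m), for 0.1 s.
2. the carrier is threaded on the long rail, wholly past its end stop (x of carrier_grip in the frame of rail_b between 0.021 and 0.165 m and y of carrier_grip in the frame of rail_b between -0.01 and 0.01 m and z of carrier_grip in the frame of rail_b between 0.15 and 0.18 m), for 0.1 s.
At the end, for the whole second after the job is handed in: The carrier hangs at rest on the long rail with its bridge down in the pocket: at least 3 mm of the 5 mm drop made, upright within 0.1 rad, in line with the rail within 0.25 rad, and let go (x of carrier_grip in the frame of rail_b between 0.08 and 0.14 m and y of carrier_grip in the frame of rail_b between -0.01 and 0.01 m and z of carrier_grip in the frame of rail_b between 0.1565 and 0.161 m and angle between carrier_grip's own z axis and vertical below 0.1 rad and angle between the x axis of carrier_grip and the x axis of rail_b, either way round below 0.25 rad and linear speed of carrier below 0.02 m/s); the robot touches nothing.
It fails at once if the carrier is jammed or rammed against the long rail (over 25 N) (contact force between carrier and rail_b above 25 N).
It fails at once if the carrier is jammed or rammed against the seat or its dog (over 25 N) (contact force between carrier and seat above 25 N).
It fails at once if the carrier is jammed or rammed against the short rail (over 25 N) (contact force between carrier and rail_a above 25 N).
It fails at once if a loose puck or the bolt is disturbed (moved over 15 mm) (distance of any of puck_a, puck_b, bolt_c from where it was at the start of the episode above 0.015 m).
It also fails if it takes over 64 s, if anything falls off the work surface, if the arm or the gripper's body presses on something with over 40 N, if the wrist force passes 120 N, or if a joint passes its speed limit or range.

## Working session

There is one attempt and no reset: what is moved stays moved. The work goes in short steps, Python scripts to look and compute and a tool call to move; the robot and the scene stay as the last step left them, time stands still between calls to the robot, and variables do not carry over. Pictures are saved under pics/ and viewed, at most 10 in all, crops included, and the job is handed in when it is done.

Besides the shell and the picture viewer there is one more tool, called after "Emit:" by a JSON object that holds its "method" and its "body". send_rows: Moves the arm, as the interface text tells. Its arguments: {"type":"object","properties":{"targets":{"type":"array"}},"required":["targets"]}

```bash
mkdir -p pics; ls
python3 - <<'E'
from rig import *
import cv2,numpy as np
s=state();print(s)
for n in("top","scene"):
    p=camera_params(n);print(n,p)
    im,d=grab_frame(n);np.savez(f"{n}0.npz",im=im,d=d)
    cv2.imwrite(f"pics/{n}0.png",im[:,:,::-1])
print(camera_params("wrist"))
E
```

```text
pics
{'time_s': 0.0, 'joint_positions': array([-1.38731265e+00,  3.81200775e-01,  1.29829237e+00, -5.98864273e-06,
        1.46359429e+00, -2.15274750e-01]), 'dq': array([ 0.0006564 , -0.00101306, -0.00163375,  0.00080699,  0.00031568,
       -0.00192154]), 'effort': array([ 1.01687492e-03, -4.48463273e+01, -2.31274366e+01, -1.39821359e-04,
        4.94427863e-03, -2.45273787e-05]), 'position': array([ 0.21350334, -0.50653902,  0.23069856]), 'tcp_rot': array([-3.07789154e+00, -6.21931563e-01, -2.79568321e-05]), 'ft_force': array([-0.13393407,  0.51176962,  0.70636169]), 'wrist_torque': array([ 0.00758151,  0.02491637, -0.02581072]), 'grasp_force': 0.0, 'width': 0.08537798618931243}
top {'mtx': array([[367.11057078,   0.        , 325.38124965],
       [  0.        , 367.11057078, 207.20544528],
       [  0.        ,   0.        ,   1.        ]]), 'eye': array([0.26882218, 0.25710678, 0.94334761]), 'attitude': array([-2.06325979,  2.14273274, -0.23539792])}
scene {'mtx': array([[478.5581517 ,   0.        , 315.2785365 ],
       [  0.        , 478.5581517 , 202.79592972],
       [  0.        ,   0.        ,   1.        ]]), 'eye': array([-0.19842192,  0.12038615,  0.65162882]), 'attitude': array([-1.86852695,  1.41489257, -0.69883904])}
{'mtx': array([[343.37241511,   0.        , 322.85203229],
       [  0.        , 343.37241511, 197.9678317 ],
       [  0.        ,   0.        ,   1.        ]]), 'hand_eye': array([[ 4.70752741e-04, -9.59233199e-01, -2.82615373e-01,
         7.18488853e-02],
       [ 9.99999561e-01,  2.22534412e-04,  9.10389750e-04,
        -1.07744852e-03],
       [-8.10384426e-04, -2.82615678e-01,  9.59232882e-01,
        -1.42659684e-01],
       [ 0.00000000e+00,  0.00000000e+00,  0.00000000e+00,
         1.00000000e+00]])}
```

View pics/top0.png

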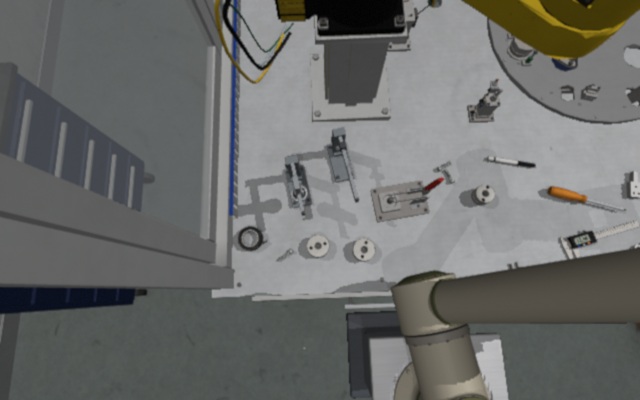

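View pics/scene0.png

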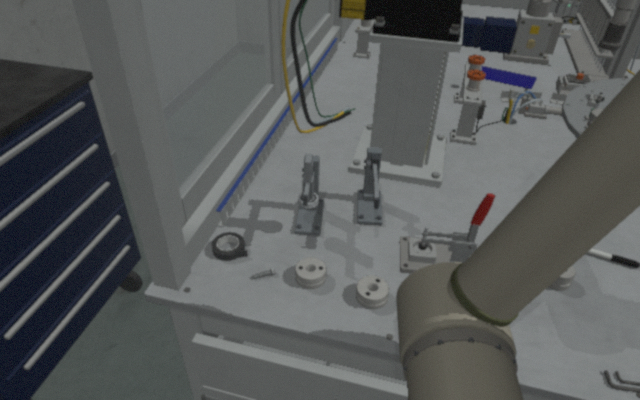

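The top view shows the short rail with the carrier near (298,187), and the long rail from its post at (338,140) to its free end at (356,198). The pucks are at (318,246) and (363,250), and the bolt is at (286,255). Next I'll zoom in and get depth points.

```bash
cat > h.py <<'E'
import numpy as np,cv2
from scipy.spatial.transform import Rotation as R
from rig import *
def cam(n,s=None):
    p=camera_params(n)
    if n!="wrist": return p["mtx"],R.from_rotvec(p["attitude"]).as_matrix(),p["eye"]
    T=np.eye(4);T[:3,:3]=R.from_rotvec(s["tcp_rot"]).as_matrix();T[:3,3]=s["position"];T=T@p["hand_eye"]
    return p["mtx"],T[:3,:3],T[:3,3]
def cloud(c,d):
    K,A,e=c;v,u=np.mgrid[:d.shape[0],:d.shape[1]]
    P=np.stack([(u-K[0,2])/K[0,0]*d,(v-K[1,2])/K[1,1]*d,d],-1)@A.T+e
    P[d==0]=np.nan;return P
def onplane(c,uv,z):
    K,A,e=c;r=A@np.linalg.solve(K,[uv[0],uv[1],1.]);return e+r*(z-e[2])/r[2]
def proj(c,X):
    K,A,e=c;q=K@(A.T@(np.asarray(X)-e));return q[:2]/q[2]
E
python3 - <<'E'
from h import *
f=np.load("top0.npz");im,d=f["im"],f["d"];P=cloud(cam("top"),d)
a=im[120:270,240:400,::-1];z=P[120:270,240:400,2]
hm=cv2.applyColorMap(np.uint8(np.nan_to_num(np.clip(z/0.2,0,1))*255),cv2.COLORMAP_JET)
cv2.imwrite("pics/c1.png",np.hstack([cv2.resize(a,None,fx=2.5,fy=3.5,interpolation=2),cv2.resize(hm,None,fx=2.5,fy=3.5,interpolation=0)]))
for nm,(r0,r1,c0,c1) in dict(A=(140,225,275,322),B=(120,210,322,370)).items():
    for lo,hi in((.115,.134),(.134,.145),(.145,.165),(.165,.2)):
        sub=P[r0:r1,c0:c1].reshape(-1,3);m=(sub[:,2]>lo)&(sub[:,2]<hi);q=sub[m]
        if len(q)<2: continue
        w,v=np.linalg.eigh(np.cov(q[:,:2].T));dr=v[:,1];t=(q[:,:2]-q[:,:2].mean(0))@dr
        print(nm,lo,len(q),q.mean(0).round(4),dr.round(3),t.min().round(4),t.max().round(4),w**.5)
print(onplane(cam("top"),(318,246),.026),onplane(cam("top"),(363,250),.026),onplane(cam("top"),(286,255),.006))
E
```

```text
A 0.115 254 [0.5311 0.322  0.1287] [-0.983 -0.186] -0.0512 0.0941 [0.0067488  0.04709736]
A 0.134 44 [0.4857 0.3135 0.1368] [-0.984 -0.176] -0.0298 0.0478 [0.00670313 0.02479711]
A 0.145 15 [0.4891 0.313  0.1549] [-0.902  0.431] -0.0136 0.0049 [0.00318269 0.00563653]
A 0.165 79 [0.4999 0.3163 0.1757] [-0.986 -0.17 ] -0.0157 0.0138 [0.00348529 0.00932855]
B 0.115 387 [0.5734 0.2039 0.1266] [-0.98  -0.199] -0.0745 0.1107 [0.00612314 0.05771776]
B 0.134 56 [0.5768 0.2035 0.1367] [-0.982 -0.191] -0.0332 0.1139 [0.0042824  0.05102761]
[0.37809911 0.27549562 0.026     ] [0.36386439 0.1636089  0.026     ] [0.36064149 0.35801598 0.006     ]
```

View pics/c1.png

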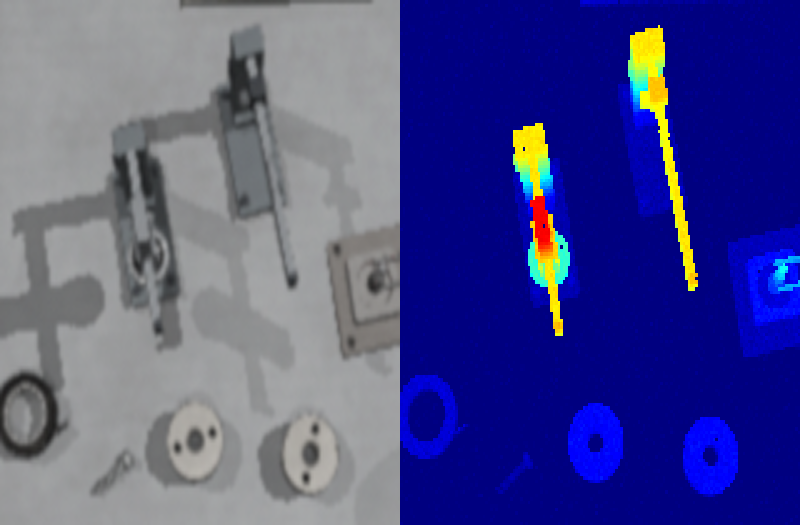

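Emit:
{"method": "send_rows", "body": {"targets": [[[2.9,-3.3,-0.6,0,0,0,8.5],[2.9,-3.3,-0.6,0,0,0,8.5],[2.9,-3.3,-0.6,0,0,0,8.5],[2.9,-3.3,-0.6,0,0,0,8.5],[2.9,-3.3,-0.6,0,0,0,8.5],[2.9,-3.3,-0.6,0,0,0,8.5],[2.9,-3.3,-0.6,0,0,0,8.5],[2.9,-3.3,-0.6,0,0,0,8.5],[2.9,-3.3,-0.6,0,0,0,8.5],[2.9,-3.3,-0.6,0,0,0,8.5]]]}}

```text
time_s: 1.35
position: [0.3527, -0.0886, 0.2914]
tcp_rot: [-3.079, -0.622, 0.0]
ft_force: [0.3, -0.5, -0.2]
width: 0.0848
grasp_force: 0.0
```

Emit:
{"method": "send_rows", "body": {"targets": [[[3,-3.4,-0.5,0,0,0,8.5],[3,-3.4,-0.5,0,0,0,8.5],[3,-3.4,-0.5,0,0,0,8.5],[3,-3.4,-0.5,0,0,0,8.5],[3,-3.4,-0.5,0,0,0,8.5],[3,-3.4,-0.5,0,0,0,8.5],[3,-3.4,-0.5,0,0,0,8.5],[3,-3.4,-0.5,0,0,0,8.5],[0,0,0,0,0,0.11,8.5],[0,0,0,0,0,0.11,8.5]]]}}

```text
time_s: 2.6
position: [0.4681, 0.2543, 0.3307]
tcp_rot: [3.129, 0.276, -0.002]
ft_force: [0.4, -0.2, 0.1]
width: 0.0851
grasp_force: 0.0
```

Run:
```python
from h import *
s=state();print(s["time_s"],s["position"],s["tcp_rot"],s["joint_positions"].round(2))
im,d=grab_frame("wrist");np.savez("w1.npz",im=im,d=d,p=s["position"],r=s["tcp_rot"])
cv2.imwrite("pics/w1.png",im[:,:,::-1])
```

```text
2.6 [0.46812246 0.25429414 0.33066379] [ 3.12910826e+00  2.76494536e-01 -2.04567980e-03] [ 0.28  0.3   1.14 -0.    1.71  1.67]
```

View pics/w1.png

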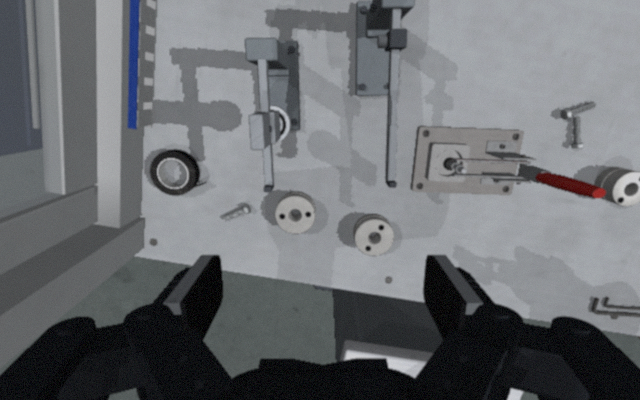

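The wrist view shows the tab at (260,128), rail A's stop at (268,188), rail B's stop at (391,183) and the dog and seat near (397,38). I'll fit the rails from depth.

```bash
cat > fit.py <<'E'
from h import *
def fit(P,im,rc,lo,hi,nm):
    r0,r1,c0,c1=rc;q=P[r0:r1,c0:c1].reshape(-1,3);q=q[(q[:,2]>lo)&(q[:,2]<hi)]
    m=q[:,:2].mean(0);w,v=np.linalg.eigh(np.cov(q[:,:2].T));dr=v[:,1]*np.sign(v[0,1]);n=np.array([-dr[1],dr[0]])
    t=(q[:,:2]-m)@dr;y=(q[:,:2]-m)@n
    print(nm,len(q),"mean",m.round(4),"z",np.median(q[:,2]).round(4),"yaw",np.arctan2(dr[1],dr[0]).round(4),"end0",(m+dr*t.min()).round(4),"end1",(m+dr*t.max()).round(4),"y",np.percentile(y,[2,98]).round(4))
    return m,dr
E
python3 - <<'E'
from fit import *
f=np.load("w1.npz");s=dict(position=f["p"],tcp_rot=f["r"]);P=cloud(cam("wrist",s),f["d"]);im=f["im"]
fit(P,im,(145,200,255,285),.118,.15,"A bar front");fit(P,im,(175,200,255,285),.133,.15,"A stop")
fit(P,im,(100,160,235,300),.165,.19,"tab")
mb,db=fit(P,im,(60,195,370,410),.118,.15,"B bar");fit(P,im,(172,195,370,410),.133,.15,"B stop")
# B profile of height/width/brightness along the rail
end=None
q=P.reshape(-1,3);g=im.mean(-1).ravel();t=(q[:,:2]-mb)@db;y=(q[:,:2]-mb)@np.array([-db[1],db[0]])
m=(abs(y)<.015)&(q[:,2]>.1);t0=np.nanmin(t[m]);print("t0",t0)
for a in np.arange(0,.2,.003):
    k=m&(t-t0>=a)&(t-t0<a+.003)
    if k.sum(): 
        kk=k&(abs(y)<.003); print(round(a,3),k.sum(),"z",np.median(q[kk,2]).round(4) if kk.any() else None,"y",y[k].min().round(4),y[k].max().round(4),"g",int(g[kk].mean()) if kk.any() else None)
E
```

```text
A bar front 427 mean [0.4593 0.3103] z 0.1298 yaw 0.1717 end0 [0.4382 0.3067] end1 [0.4832 0.3145] y [-0.0034  0.0045]
A stop 55 mean [0.4413 0.3076] z 0.1375 yaw -1.3287 end0 [0.4403 0.3119] end1 [0.4422 0.3039] y [-0.0031  0.0026]
tab 577 mean [0.501  0.3181] z 0.1766 yaw 0.1778 end0 [0.4855 0.3153] end1 [0.5152 0.3207] y [-0.0052  0.0064]
B bar 1219 mean [0.5243 0.1962] z 0.1288 yaw 0.1924 end0 [0.4649 0.1847] end1 [0.5835 0.2078] y [-0.0046  0.0032]
B stop 47 mean [0.468  0.1846] z 0.1374 yaw -1.384 end0 [0.4674 0.1881] end1 [0.4687 0.181 ] y [-0.0028  0.0024]
t0 -0.060533968940259565
0.0 32 z 0.1372 y -0.0042 0.006 g 73
0.003 69 z 0.1348 y -0.0044 0.0149 g 71
0.006 119 z 0.1298 y -0.0043 0.0145 g 110
0.009 638 z 0.4005 y -0.0041 0.015 g 44
0.012 644 z 0.4006 y -0.0043 0.015 g 42
0.015 606 z 0.4002 y -0.0043 0.015 g 61
0.018 492 z 0.1298 y -0.0049 0.015 g 120
0.021 1440 z 0.1301 y -0.005 0.015 g 111
0.024 1009 z 0.4057 y -0.0059 0.015 g 33
0.027 3796 z 0.4035 y -0.0056 0.015 g 18
0.03 31 z 0.1299 y -0.0046 0.0032 g 113
0.033 31 z 0.1299 y -0.0044 0.0032 g 118
0.036 29 z 0.1296 y 
[... 1187 characters left out ...]
44 0.0034 g 137
0.126 35 z 0.1252 y -0.004 0.0035 g 119
0.129 100 z 0.1325 y -0.0076 0.0075 g 63
0.132 102 z 0.137 y -0.0085 0.015 g 69
0.135 105 z 0.1369 y -0.0086 0.0149 g 68
0.138 104 z 0.137 y -0.0083 0.0144 g 69
0.141 93 z 0.1373 y -0.0083 0.015 g 69
0.144 48 z 0.1364 y -0.0082 0.0073 g 94
0.147 20 z 0.1253 y -0.0041 0.0035 g 136
0.15 37 z 0.1249 y -0.0038 0.0035 g 138
0.153 35 z 0.1249 y -0.0038 0.0037 g 136
0.156 39 z 0.1251 y -0.0049 0.0035 g 137
0.159 41 z 0.1248 y -0.0044 0.0037 g 137
0.162 216 z 0.1251 y -0.0149 0.0139 g 90
0.165 137 z 0.1301 y -0.0149 0.0145 g 114
0.168 110 z 0.1296 y -0.0148 0.0146 g 116
0.171 13 z None y 0.0142 0.0149 g None
0.174 4 z None y 0.0144 0.015 g None
```

Emit:
{"method": "send_rows", "body": {"targets": [[[1.4,-1.9,3,0,0,0,6],[1.4,-1.9,3,0,0,0,5],[1.4,-1.9,3,0,0,0,5],[0,0,2,0,0,0,5],[0,0,0,0,0,0,5]]]}}

```text
time_s: 3.28
position: [0.4988, 0.3171, 0.2198]
tcp_rot: [3.128, 0.283, -0.006]
ft_force: [0.1, -0.3, 0.8]
width: 0.0499
grasp_force: 0.0
```

Run:
```python
from fit import *
s=state();print(s["time_s"],s["position"],s["tcp_rot"],s["width"])
im,d=grab_frame("wrist");np.savez("w2.npz",im=im,d=d,p=s["position"],r=s["tcp_rot"])
P=cloud(cam("wrist",s),d);g=im.copy();cv2.imwrite("pics/w2.png",im[:,:,::-1])
print([proj(cam("wrist",s),x).round(0) for x in ([.5002,.3186,.177],[.44,.307,.138])])
```

```text
3.275 [0.49880729 0.31709498 0.21976056] [ 3.1277822   0.28252155 -0.00576487] 0.04992243865704387
[array([322., 223.]), array([323., 283.])]
```

View pics/w2.png

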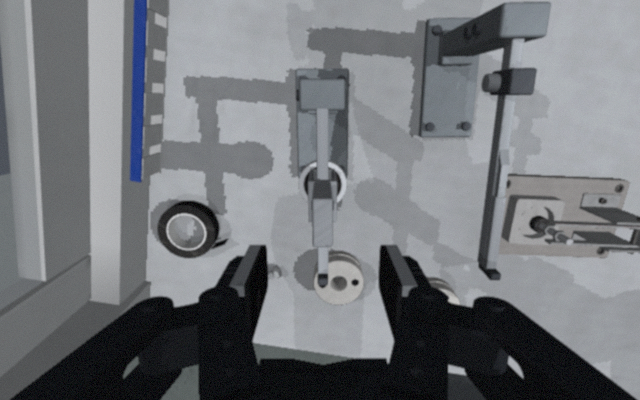

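The tab is centred between the fingers at about (323,215). I'll refit it, then descend.

Run:
```python
from fit import *
f=np.load("w2.npz");s=dict(position=f["p"],tcp_rot=f["r"]);P=cloud(cam("wrist",s),f["d"]);im=f["im"]
fit(P,im,(170,255,295,350),.172,.182,"tab")
fit(P,im,(190,290,300,345),.126,.133,"A bar");fit(P,im,(100,180,300,345),.126,.133,"A bar2")
fit(P,im,(260,290,310,335),.134,.142,"A stop")
fit(P,im,(170,262,470,520),.126,.133,"B bar");fit(P,im,(255,290,470,520),.134,.142,"B stop")
Rm=R.from_rotvec(s["tcp_rot"]).as_matrix();print(Rm.round(4))
print("to tab grip, tool cm",(Rm.T@(np.array([.5002,.3186,.147])-s["position"])*100).round(2))
```

```text
tab 1046 mean [0.5016 0.3191] z 0.1769 yaw 0.1713 end0 [0.4856 0.3163] end1 [0.5154 0.3214] y [-0.0058  0.0057]
A bar 312 mean [0.4537 0.3103] z 0.1302 yaw 0.1132 end0 [0.4417 0.3089] end1 [0.5075 0.3164] y [-0.0043  0.0041]
A bar2 1295 mean [0.5467 0.3275] z 0.1299 yaw 0.1739 end0 [0.5145 0.3218] end1 [0.5668 0.331 ] y [-0.0127  0.0129]
A stop 98 mean [0.4417 0.308 ] z 0.1375 yaw -1.2519 end0 [0.4404 0.3119] end1 [0.4429 0.3043] y [-0.0033  0.0023]
B bar 1140 mean [0.5087 0.1932] z 0.1299 yaw 0.191 end0 [0.4735 0.1864] end1 [0.5438 0.2   ] y [-0.0044  0.0033]
B stop 108 mean [0.4682 0.185 ] z 0.1376 yaw -1.286 end0 [0.4672 0.1885] end1 [0.4694 0.181 ] y [-0.0035  0.0024]
[[ 9.838e-01  1.792e-01 -3.600e-03]
 [ 1.792e-01 -9.838e-01 -1.400e-03]
 [-3.800e-03  7.000e-04 -1.000e+00]]
to tab grip, tool cm [ 0.19 -0.13  7.28]
```

Emit:
{"method": "send_rows", "body": {"targets": [[[0.2,-0.15,2,0,0,0.006,5],[0,0,2.5,0,0,0,5],[0,0,1.8,0,0,0,5],[0,0,1,0,0,0,5],[0,0,0,0,0,0,4]]]}}

```text
time_s: 3.95
position: [0.5013, 0.3191, 0.1488]
tcp_rot: [-3.13, -0.271, -0.001]
ft_force: [-0.2, 0.4, -0.0]
width: 0.0401
grasp_force: 0.0
```

Emit:
{"method": "send_rows", "body": {"targets": [[[0,0,0,0,0,0,3],[0,0,0,0,0,0,2],[0,0,0,0,0,0,1.6],[0,0,0,0,0,0,1.2],[0,0,0,0,0,0,0.5],[0,0,0,0,0,0,0],[0,0,0,0,0,0,0],[0,0,0,0,0,0,0]]]}}

```text
time_s: 4.95
position: [0.5012, 0.3192, 0.1487]
tcp_rot: [-3.13, -0.271, -0.001]
ft_force: [-1.1, 0.7, 6.0]
width: 0.0109
grasp_force: 59.3
```

Emit:
{"method": "send_rows", "body": {"targets": [[[0,0,-0.2,0,0,0,0],[0,0,-0.4,0,0,0,0],[0,0,-0.4,0,0,0,0],[0,0,-0.3,0,0,0,0],[0,0,-0.1,0,0,0,0],[0,0,0,0,0,0,0]]]}}

```text
time_s: 5.7
position: [0.5011, 0.3191, 0.1623]
tcp_rot: [3.13, 0.271, -0.0]
ft_force: [1.0, -0.2, -1.5]
width: 0.0114
grasp_force: 58.5
```

Run:
```python
from fit import *
s=state();print(s["time_s"],s["position"],s["tcp_rot"],s["ft_force"],s["wrist_torque"])
im,d=grab_frame("wrist");P=cloud(cam("wrist",s),d)
fit(P,im,(170,290,290,360),.182,.1935,"tab")
f,dd=grab_frame("scene");c=cam("scene");u=proj(c,[.50,.318,.14]).astype(int);print(u)
a=f[u[1]-50:u[1]+50,u[0]-40:u[0]+80,::-1];b=im[150:300,240:400,::-1]
cv2.imwrite("pics/l1.png",np.hstack([cv2.resize(a,(400,330)),cv2.resize(b,(400,330))]))
```

```text
5.7 [0.50108477 0.31911235 0.16233891] [ 3.12984383e+00  2.71075927e-01 -3.55843154e-05] [ 0.99162366 -0.15046144 -1.49257892] [-0.01232981  0.03364044 -0.04243605]
tab 1703 mean [0.5108 0.3216] z 0.1902 yaw -1.4345 end0 [0.5091 0.334 ] end1 [0.5127 0.3077] y [-0.0076  0.0044]
[307 174]
```

View pics/l1.png

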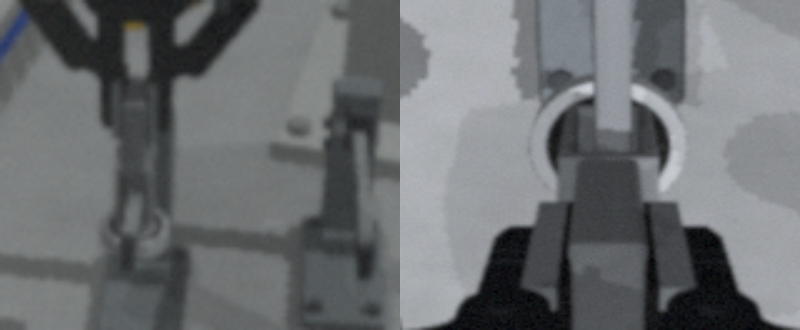

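The carrier is gripped and lifted 13.5 mm. I'll slide it off over the end stop.

Emit:
{"method": "send_rows", "body": {"targets": [[[-0.3,0,0,0,0,0,0],[-0.6,0,0,0,0,0,0],[-0.6,0,0,0,0,0,0],[-0.6,0,0,0,0,0,0],[-0.6,0,0,0,0,0,0],[-0.5,0,0,0,0,0,0]]]}}

```text
time_s: 6.55
position: [0.4692, 0.3136, 0.1624]
tcp_rot: [-3.13, -0.271, -0.0]
ft_force: [0.2, 0.7, -2.3]
width: 0.0106
grasp_force: 58.5
```

Emit:
{"method": "send_rows", "body": {"targets": [[[-0.5,0,0,0,0,0,0],[-0.7,0,0,0,0,0,0],[-0.7,0,0,0,0,0,0],[-0.8,0,0,0,0,0,0],[-0.8,0,0,0,0,0,0],[-0.8,0,0,0,0,0,0],[-0.8,0,0,0,0,0,0],[-0.8,0,0,0,0,0,0],[-0.8,0,0,0,0,0,0],[0,0,0,0,0,0,0]]]}}

```text
time_s: 7.8
position: [0.4031, 0.3021, 0.1625]
tcp_rot: [-3.13, -0.272, -0.0]
ft_force: [0.2, -0.4, -2.3]
width: 0.011
grasp_force: 58.5
```

Run:
```python
from fit import *
s=state();print(s["time_s"],s["position"],s["tcp_rot"],s["ft_force"],s["wrist_torque"])
im,d=grab_frame("wrist");np.savez("w3.npz",im=im,d=d,p=s["position"],r=s["tcp_rot"]);cv2.imwrite("pics/w3.png",im[:,:,::-1])
Rm=R.from_rotvec(s["tcp_rot"]).as_matrix();print(Rm.round(4))
# entry: rail-B x=-0.04 on centre line
o=np.array([.4651,.1844]);y=.1915;dr=np.array([np.cos(y),np.sin(y)])
t=np.append(o-.04*dr,s["position"][2]);print(t,(Rm.T@(t-s["position"])*100).round(2),proj(cam("wrist",s),[.4682,.185,.138]))
```

```text
7.8 [0.40309229 0.30208122 0.16245005] [-3.12981510e+00 -2.71563034e-01 -1.47182749e-05] [ 0.16224107 -0.35395568 -2.26910406] [-0.02524779 -0.00611495 -0.01873258]
[[ 0.9851  0.1722  0.    ]
 [ 0.1722 -0.9851  0.    ]
 [ 0.     -0.     -1.    ]]
[0.42583121 0.17678673 0.16245005] [ 0.08 12.73 -0.  ] [582.99923109 155.78531245]
```

View pics/w3.png

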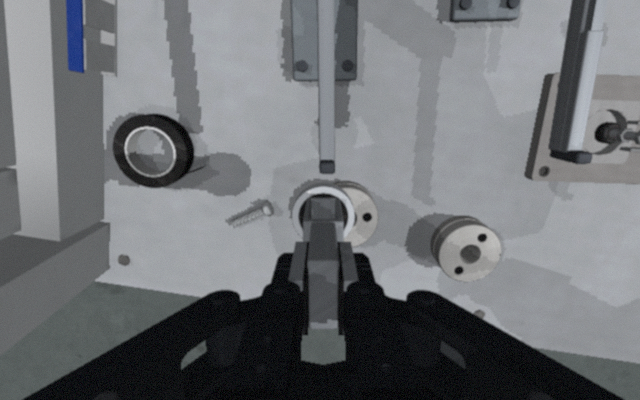

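The carrier is clear of rail A, whose stop is at (327,166). Next I'll traverse to in front of rail B's stop, seen at (575,156).

Emit:
{"method": "send_rows", "body": {"targets": [[[0,0.7,0,0,0,0,0],[0,1.5,0,0,0,0,0],[0,1.8,0,0,0,0,0],[0,1.8,0,0,0,0,0],[0,1.8,0,0,0,0,0],[0,1.8,0,0,0,0,0],[0,1.8,0,0,0,0,0],[0.1,1,0,0,0,0,0],[0,0.5,0,0,0,-0.019,0],[0,0,0,0,0,0,0]]]}}

```text
time_s: 9.1
position: [0.4264, 0.177, 0.1623]
tcp_rot: [-3.127, -0.301, 0.0]
ft_force: [0.1, 0.3, -1.9]
width: 0.0112
grasp_force: 58.5
```

Run:
```python
from fit import *
s=state();print(s["time_s"],s["position"],s["tcp_rot"],s["ft_force"])
im,d=grab_frame("wrist");np.savez("w4.npz",im=im,d=d,p=s["position"],r=s["tcp_rot"]);cv2.imwrite("pics/w4.png",im[:,:,::-1])
P=cloud(cam("wrist",s),d);Rm=R.from_rotvec(s["tcp_rot"]).as_matrix();Q=(P-s["position"])@Rm*1000 # tool mm
c=np.round(proj(cam("wrist",s),[.4682,.185,.138])).astype(int);print(c)
z=P[...,2];U=np.arange(640)
for r in list(range(10,c[1]+8,12))+[c[1]-3,c[1]]:
    k=(abs(U-c[0])<40)&(z[r]>.126)&(z[r]<.142)
    if k.any(): print("bar",r,Q[r,k,0].mean().round(1),"y",Q[r,k,1].min().round(1),Q[r,k,1].max().round(1),z[r,k].mean().round(4))
for r in range(190,320,10):
    k=(abs(U-323)<40)&(z[r]>.186)&(z[r]<.194)&(abs(Q[r,:,1])<9)
    if k.any(): print("tab",r,Q[r,k,0].mean().round(1),"y",Q[r,k,1].min().round(1),Q[r,k,1].max().round(1),z[r,k].mean().round(4))
```

```text
9.1 [0.42643588 0.17701109 0.162335  ] [-3.12705761e+00 -3.00791103e-01  1.73098328e-05] [ 0.09089514  0.32324497 -1.86770512]
[325 159]
bar 10 109.8 y -1.8 2.8 0.13
bar 22 104.9 y -1.8 2.8 0.1296
bar 34 99.7 y -2.7 4.3 0.1302
bar 46 94.6 y -3.2 4.3 0.1299
bar 58 89.3 y -3.3 4.3 0.1298
bar 70 84.0 y -2.8 4.5 0.1299
bar 82 78.5 y -2.8 4.4 0.1299
bar 94 73.0 y -2.8 4.5 0.1299
bar 106 67.3 y -2.8 4.5 0.1301
bar 118 61.5 y -2.9 4.6 0.1298
bar 130 55.7 y -2.9 4.6 0.1301
bar 142 49.7 y -2.9 4.7 0.1303
bar 154 44.3 y -2.9 4.8 0.1345
bar 166 38.8 y -1.8 3.6 0.1374
bar 156 43.8 y -2.8 4.5 0.1376
bar 159 42.4 y -2.8 4.6 0.1379
tab 260 13.9 y -6.9 4.7 0.1899
tab 270 10.6 y -8.9 8.8 0.1914
tab 280 6.0 y -6.2 4.3 0.1905
tab 290 1.9 y -6.6 4.4 0.1908
tab 300 -2.5 y -6.6 4.4 0.1907
tab 310 -6.6 y -6.6 4.4 0.191
```

Run:
```python
import cv2,numpy as np
im=cv2.imread("pics/w4.png")[60:350,230:420]
cv2.imwrite("pics/w4c.png",cv2.resize(im,None,fx=4,fy=2,interpolation=1))
f=np.load("w4.npz")["im"].mean(-1)
for r in (80,110,140,165,175,200,215,230,250,270,290,310,320): 
    print(r,f[r,290:360:2].astype(int))
```

```text
80 [147 162 169 165 163 157 155 152 152 154 152 151 153 150 126 125 140 145
 149 142 141 141 135 149 155 154 151 151 155 152 156 153 155 158 157]
110 [153 159 164 163 166 158 157 160 161 163 167 172 169 167 134 116 138 141
 147 142 140 139 134 151 152 151 150 151 154 151 149 149 152 148 147]
140 [146 153 154 151 153 150 150 149 152 156 154 155 153 155 147 113 131 142
 143 142 139 139 137 150 149 154 154 153 152 151 151 149 150 152 150]
165 [141 152 155 155 158 155 156 157 155 154 151 153 151 152 148  80  56  61
  63  64  65  65 106 154 153 156 152 155 149 150 150 152 152 154 152]
175 [135 147 157 154 150 149 146 149 154 152 149 150 152 151 152 152 153 152
 154 152 154 158 154 157 155 156 156 156 154 154 155 153 155 157 155]
200 [133 137 130 106 126 127 125 104  61  55  54  89  93  90  85  90  91  92
  90  91  86  89  83  61  60  75 144 165 175 174 137 148 154 153 152]
215 [143 123 125 125  91  22  30  50  60  52  45  68  70  78  77  73  76  76
  76  77  74  71  64  54  61  63  57  39  34 126 168 170 157 154 153]
230 [105 102 103 116 125 128 105  92  94  94  78  58  62  60  56  58  61  58
  59  59  58  58  66 107 116 123 130 140 162 165 149 132 136 143 145]
250 [112 115  86  66  67  66  68  66  35  43  61  57  61  63  61  60  58  63
  60  61  62  60  57  51  31  38  61  64  65  67  62 118 166 145 143]
270 [50 69 65 68 68 67 64 32 15 72 93 95 97 95 95 90 91 88 91 89 92 92 90 88
 48 20 33 63 64 70 66 68 67 46 13]
290 [14 14 16 13 12 63 60 19 19 35 73 77 75 73 76 78 79 76 79 79 73 80 75 68
 30 30 32 84 67 14 13 19 13 10 17]
310 [16  4 18 17 12 11 10 10 20 32 76 78 77 76 74 76 71 76 76 79 79 75 77 70
 22 20 15  9  6 18 23 18 12 17 20]
320 [11 21 12  8 12 20 16 23 22 31 71 80 80 78 76 80 76 80 86 79 75 77 74 69
 20  8 23  6  8 17 13 19  7 13 19]
```

View pics/w4c.png

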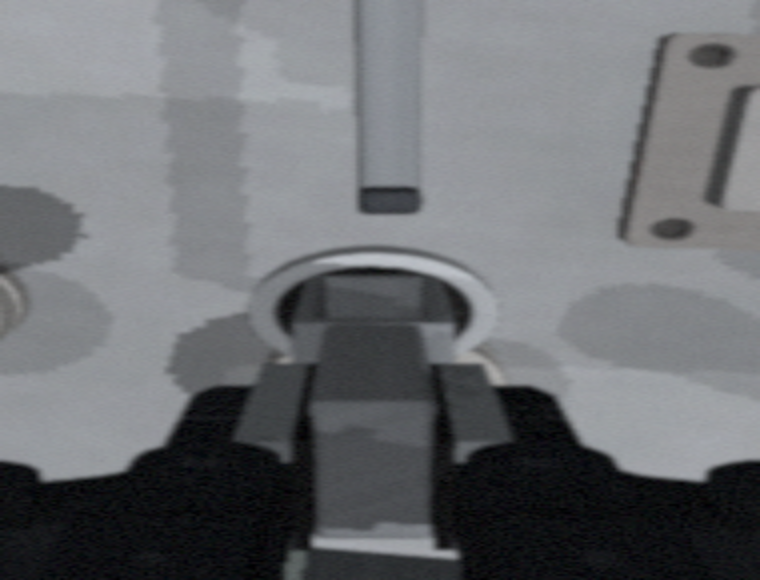

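In this view the carrier is centred at column 323 and rail B at about 327.5, so the rail sits about 2.3 mm off in tool +y. I'll correct that and recheck.

Emit:
{"method": "send_rows", "body": {"targets": [[[0,0.23,0,0,0,0,0],[0,0,0,0,0,0,0]]]}}

```text
time_s: 9.4
position: [0.4268, 0.1751, 0.1623]
tcp_rot: [-3.127, -0.301, 0.0]
ft_force: [0.1, -1.2, -1.8]
width: 0.011
grasp_force: 58.5
```

Run:
```python
from fit import *
s=state();print(s["time_s"],s["position"],s["tcp_rot"],s["ft_force"])
f=np.mean([grab_frame("wrist")[0].mean(-1) for _ in range(4)],0)
for r in (20,50,80,110,140,150,160,165,168,290,310): print(r,f[r,304:344].astype(int))
```

```text
9.4 [0.42677449 0.17505874 0.16230722] [-3.12709273e+00 -3.01339105e-01  7.75740387e-05] [ 0.11040667 -1.19567121 -1.79577096]
20 [ 91  90  89  90  89  89  88  90  89  88  82  88  99 122 140 146 145 146
 146 144 146 142 142 141 134 129 124 106  90  88  89  91  89  88  89  88
  88  86  86  88]
50 [153 152 153 152 153 152 152 154 154 146 123 108 129 140 143 145 145 145
 147 146 145 143 141 140 141 140 135 134 143 151 152 151 150 151 153 153
 154 152 153 151]
80 [154 154 155 152 153 153 152 153 151 146 125 107 123 136 140 143 144 144
 146 145 144 141 138 140 138 136 137 144 152 154 151 152 153 154 153 153
 153 154 154 153]
110 [160 161 164 165 167 168 167 166 167 166 154 126 117 131 138 140 142 144
 145 144 141 140 139 138 140 138 134 144 152 154 152 152 153 153 151 152
 151 152 153 151]
140 [153 154 154 154 154 153 153 155 154 154 146 123 113 126 134 139 140 141
 143 142 141 141 138 139 140 138 134 143 149 152 152 153 154 151 154 152
 150 151 152 152]
150 [152 153 155 154 154 151 153 155 154 152 147 125 112 127 137 140 140 140
 142 141 141 139 139 139 139 138 134 142 152 154 152 153 153 153 153 152
 153 151 152 151]
160 [153 154 151 151 151 150 150 150 151 151 144 105  62  56  66  70  69  67
  70  70  71  69  71  70  68  66  76 109 143 152 154 154 155 155 154 153
 154 153 153 153]
165 [153 153 154 153 152 154 151 153 153 154 145 119  80  63  61  61  59  60
  62  61  62  60  60  63  63  72 104 136 152 155 156 156 155 155 155 154
 154 155 154 152]
168 [154 155 153 156 154 154 152 152 154 153 152 151 151 149 150 150 149 150
 151 151 150 150 151 150 150 152 155 154 154 153 155 156 158 156 154 156
 153 156 153 153]
290 [19 16 17 17 36 61 71 75 76 76 75 76 78 77 76 76 77 75 76 77 77 77 77 74
 76 78 75 75 76 77 77 76 71 54 31 17 22 20 30 56]
310 [16 15 19 13 28 56 73 75 75 74 76 75 75 75 76 75 75 75 75 77 77 77 79 79
 79 78 78 78 76 79 76 75 67 47 23 13 19 12 14  8]
```

The carrier and rail are aligned at column 323. I'll thread it on slowly.

Emit:
{"method": "send_rows", "body": {"targets": [[[0.3,0,0,0,0,0,0],[0.5,0,0,0,0,0,0],[0.5,0,0,0,0,0,0],[0.4,0,0,0,0,0,0],[0.4,0,0,0,0,0,0],[0.4,0,0,0,0,0,0],[0.4,0,0,0,0,0,0]]]}}

```text
time_s: 10.48
position: [0.4556, 0.1805, 0.1623]
tcp_rot: [-3.127, -0.301, -0.0]
ft_force: [0.2, -0.2, -2.4]
width: 0.0108
grasp_force: 58.5
```

Emit:
{"method": "send_rows", "body": {"targets": [[[0.4,0,0,0,0,0,0],[0.5,0,0,0,0,0,0],[0.5,0,0,0,0,0,0],[0.5,0,0,0,0,0,0],[0.5,0,0,0,0,0,0],[0.5,0,0,0,0,0,0],[0.5,0,0,0,0,0,0],[0.5,0,0,0,0,0,0],[0.5,0,0,0,0,0,0],[0.5,0,0,0,0,0,0]]]}}

```text
time_s: 11.72
position: [0.5037, 0.1898, 0.1623]
tcp_rot: [-3.127, -0.301, 0.0]
ft_force: [0.2, -0.4, -2.2]
width: 0.011
grasp_force: 58.5
```

Emit:
{"method": "send_rows", "body": {"targets": [[[0.5,0,0,0,0,0,0],[0.5,0,0,0,0,0,0],[0.4,0,0,0,0,0,0],[0,0,0,0,0,0,0]]]}}

```text
time_s: 12.22
position: [0.5174, 0.1925, 0.1622]
tcp_rot: [3.127, 0.301, -0.0]
ft_force: [-0.7, 0.0, -2.3]
width: 0.0112
grasp_force: 58.5
```

Run:
```python
from fit import *
s=state();print(s["time_s"],s["position"],s["tcp_rot"],s["ft_force"],s["wrist_torque"])
o=np.array([.4651,.1845]);y=.1915;e=s["position"][:2]-o;print("rail x of TCP",e@[np.cos(y),np.sin(y)])
im,d=grab_frame("wrist");cv2.imwrite("pics/w5.png",im[:,:,::-1][:350,150:500])
P=cloud(cam("wrist",s),d);z=P[...,2];U=np.arange(640)
Rm=R.from_rotvec(s["tcp_rot"]).as_matrix();Q=(P-s["position"])@Rm*1000
for r in range(30,320,10):print(r,Q[r,319:328,0].mean().round(1),np.median(z[r,319:328]).round(4),end="; ")
f=im.mean(-1)
print()
for r in (120,150,170,290,310): print(r,f[r,304:344].astype(int))
```

```text
12.225 [0.5173728  0.19246506 0.16223799] [ 3.12716142e+00  3.00738144e-01 -7.19053239e-05] [-0.68619162  0.01231706 -2.2581926 ] [0.01135215 0.01127477 0.03005318]
rail x of TCP 0.05283324664367559
30 102.2 0.125; 40 97.8 0.1252; 50 92.0 0.1368; 60 87.8 0.1366; 70 83.4 0.1375; 80 79.1 0.1367; 90 74.9 0.1248; 100 70.1 0.1253; 110 65.2 0.1253; 120 60.3 0.1253; 130 55.2 0.125; 140 50.1 0.1249; 150 44.9 0.1252; 160 39.7 0.1253; 170 34.8 0.1279; 180 29.8 0.1298; 190 24.2 0.1296; 200 18.6 0.1293; 210 13.3 0.1301; 220 14.1 0.1474; 230 14.1 0.1608; 240 14.2 0.1721; 250 14.1 0.1819; 260 13.6 0.1892; 270 10.2 0.1907; 280 6.0 0.1904; 290 1.7 0.1902; 300 -2.3 0.1908; 310 -6.9 0.1905; 
120 [123 131 134 131 133 133 131 130 130 122 111 119 141 148 152 153 154 156
 157 154 157 159 153 156 151 136 123 120 118 122 124 123 123 120 124 123
 124 122 122 125]
150 [158 156 159 160 165 171 172 171 170 164 138 120 139 154 154 153 155 152
 155 154 153 157 156 155 149 146 150 160 159 160 158 164 160 160 166 163
 162 164 162 162]
170 [162 163 164 160 161 161 159 162 164 160 143 122 123 139 145 144 145 149
 147 148 147 142 143 142 138 135 148 163 166 164 162 163 162 163 163 163
 162 165 165 164]
290 [21 23 19 12 41 66 76 81 83 78 82 83 83 84 87 83 83 85 83 85 81 84 81 84
 81 77 85 85 86 87 81 82 79 62 35 20 29 19 38 59]
310 [17 22  8 20 38 64 76 82 86 82 82 83 87 82 78 83 85 77 85 80 83 87 83 89
 87 83 82 85 85 81 83 83 72 49 31 20 14 24 18 21]
```

View pics/w5.png

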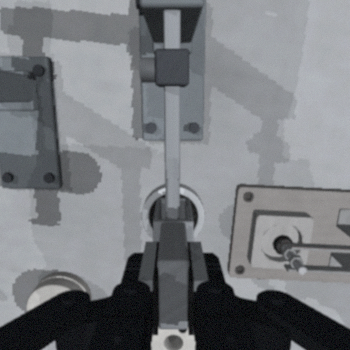

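The carrier is threaded, and the dog face is about 77.5 mm ahead of the TCP. I'll lower it close to the rail and slide 60 mm.

Emit:
{"method": "send_rows", "body": {"targets": [[[0,0,0.3,0,0,0,0],[0,0,0.4,0,0,0,0],[0,0,0.3,0,0,0,0],[0,0,0.2,0,0,0,0],[0.2,0,0,0,0,0,0],[0.4,0,0,0,0,0,0],[0.5,0,0,0,0,0,0],[0.5,0,0,0,0,0,0],[0.5,0,0,0,0,0,0],[0.4,0,0,0,0,0,0]]]}}

```text
time_s: 13.52
position: [0.5421, 0.1973, 0.1503]
tcp_rot: [-3.127, -0.301, 0.0]
ft_force: [0.5, -0.2, -2.4]
width: 0.011
grasp_force: 58.5
```

Emit:
{"method": "send_rows", "body": {"targets": [[[0.5,0,0,0,0,0,0],[0.5,0,0,0,0,0,0],[0.5,0,0,0,0,0,0],[0.5,0,0,0,0,0,0],[0.5,0,0,0,0,0,0],[0.4,0,0,0,0,0,0],[0.3,0,0,0,0,0,0],[0.2,0,0,0,0,0,0],[0.1,0,0,0,0,0,0],[0,0,0,0,0,0,0]]]}}

```text
time_s: 14.78
position: [0.576, 0.2039, 0.1503]
tcp_rot: [-3.127, -0.301, 0.0]
ft_force: [0.7, -0.3, -2.5]
width: 0.0107
grasp_force: 58.5
```

Run:
```python
from fit import *
s=state();print(s["time_s"],s["position"],s["tcp_rot"],s["ft_force"],s["wrist_torque"])
im,d=grab_frame("wrist")
P=cloud(cam("wrist",s),d);z=P[...,2]
Rm=R.from_rotvec(s["tcp_rot"]).as_matrix();Q=(P-s["position"])@Rm*1000
for r in range(150,310,5):print(r,Q[r,319:328,0].mean().round(1),np.median(z[r,319:328]).round(4),end="; ")
```

```text
14.775 [0.5760349  0.20389112 0.15032235] [-3.12714780e+00 -3.00901885e-01  9.39476262e-05] [ 0.66201622 -0.25614865 -2.5014657 ] [ 0.00703446 -0.06648758 -0.08166509]
150 46.7 0.1254; 155 44.2 0.1248; 160 41.7 0.1249; 165 39.1 0.1245; 170 36.7 0.1251; 175 34.1 0.1251; 180 33.3 0.1323; 185 32.0 0.1371; 190 29.6 0.1371; 195 27.2 0.1375; 200 24.7 0.1367; 205 22.2 0.1371; 210 19.9 0.1375; 215 13.1 0.1253; 220 14.1 0.1355; 225 14.1 0.1423; 230 14.1 0.1487; 235 14.3 0.155; 240 14.1 0.1601; 245 14.1 0.1647; 250 14.2 0.1702; 255 14.2 0.1743; 260 13.9 0.1779; 265 12.1 0.1786; 270 10.1 0.1785; 275 8.0 0.1785; 280 6.1 0.1785; 285 3.9 0.1784; 290 1.6 0.1783; 295 -0.4 0.1787; 300 -2.7 0.1783; 305 -4.7 0.1788;
```

The bridge has about a 3 mm gap to the dog. I'll lower gently into the pocket.

Emit:
{"method": "send_rows", "body": {"targets": [[[0,0,0.1,0,0,0,0],[0,0,0.1,0,0,0,0],[0,0,0.1,0,0,0,0],[0,0,0.1,0,0,0,0],[0,0,0.1,0,0,0,0],[0,0,0.06,0,0,0,0],[0,0,0,0,0,0,0]]]}}

```text
time_s: 15.7
position: [0.576, 0.2039, 0.1447]
tcp_rot: [3.127, 0.301, -0.0]
ft_force: [-0.2, -0.7, -2.7]
width: 0.0111
grasp_force: 58.5
```

Emit:
{"method": "send_rows", "body": {"targets": [[[0,0,0.03,0,0,0,0],[0,0,0.02,0,0,0,0],[0,0,0,0,0,0,0]]]}}

```text
time_s: 16.08
position: [0.576, 0.2039, 0.1442]
tcp_rot: [-3.127, -0.301, 0.0]
ft_force: [0.5, 0.3, -2.9]
width: 0.0113
grasp_force: 58.5
```

Emit:
{"method": "send_rows", "body": {"targets": [[[0,0,0,0,0,0,1.5],[0,0,0,0,0,0,2],[0,0,0,0,0,0,3],[0,0,0,0,0,0,4],[0,0,0,0,0,0,5],[0,0,0,0,0,0,5],[0,0,0,0,0,0,5]]]}}

```text
time_s: 16.95
position: [0.5761, 0.2039, 0.1442]
tcp_rot: [3.127, 0.301, -0.0]
ft_force: [-0.4, -1.5, -0.9]
width: 0.0501
grasp_force: 0.0
```

Emit:
{"method": "send_rows", "body": {"targets": [[[0,0,-0.5,0,0,0,5],[0,0,-1,0,0,0,5],[0,0,-2,0,0,0,5],[0,0,-2,0,0,0,5],[0,0,-2,0,0,0,5],[0,0,0,0,0,0,5],[0,0,0,0,0,0,5]]]}}

```text
time_s: 17.82
position: [0.5758, 0.2038, 0.2187]
tcp_rot: [3.127, 0.301, -0.001]
ft_force: [-0.2, -0.6, -0.3]
width: 0.0501
grasp_force: 0.0
```

Run:
```python
from fit import *
s=state();print(s["time_s"],s["position"],s["ft_force"],s["width"])
im,d=grab_frame("wrist");cv2.imwrite("pics/w6.png",im[:,:,::-1])
P=cloud(cam("wrist",s),d);z=P[...,2]
u=proj(cam("wrist",s),[.5755,.204,.172]).astype(int);print(u)
fit(P,im,(u[1]-60,u[1]+60,u[0]-30,u[0]+30),.164,.185,"tab")
for r in range(u[1]-40,u[1]+40,10):print(r,P[r,u[0],2].round(4),end="; ")
```

```text
17.825 [0.5757694  0.20382793 0.21866415] [-0.16173872 -0.57542203 -0.26979777] 0.050081016323256844
[323 224]
tab 1012 mean [0.5765 0.2051] z 0.1719 yaw 0.1942 end0 [0.5605 0.2019] end1 [0.5901 0.2078] y [-0.0056  0.0056]
184 0.1334; 194 0.1579; 204 0.1736; 214 0.1728; 224 0.1729; 234 0.1716; 244 0.1721; 254 0.1297;
```

View pics/w6.png

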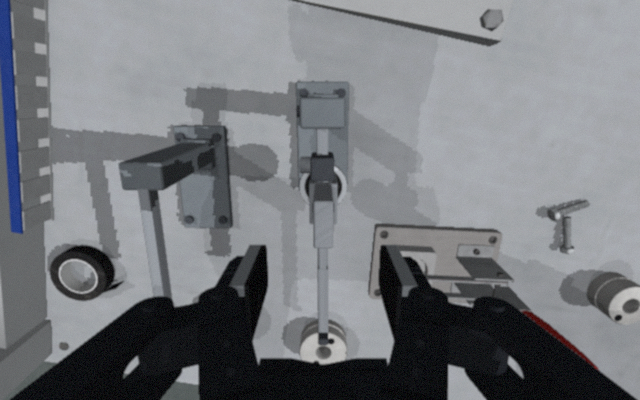

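The carrier hangs upright at (323,215) against the seat. The tab top is at z = 0.172, the full 5 mm drop, and the gripper is clear, so I'll hand in.

```bash
python3 -c "
from rig import *
print(close_job())"
```

```text
the job is handed in; nothing more can be done
None
```

The job is handed in: the carrier is off the short rail and hanging upright, fully down in the long rail's pocket, with the gripper open and clear; the verdict was not reported back.

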